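# One turn down on the rolling mill

### The job

Close the rolling mill by exactly one turn for the next pass: with a fingertip or the outside of the fingers, push the hand wheel on top of the mill round clockwise (seen from above) by its upright red handle, one full turn, so that the handle stops where it began, and then leave it. Only push the handle from its side: do not take it between the fingers and do not push on the rim, spokes or hub. Leave everything lying about the bench and on the mill where it is.

Things in the scene. Friction and masses are not known exactly. Their poses are not given: they have to be found in the camera images.
- handwheel (a joint): angle of the hand wheel on top of the rolling mill, rad. It GROWS as the wheel turns CLOCKWISE seen from above, 6.283 per turn; 0 when the handle is at the mill's own -x side, each start somewhere from 0 to 5.6. The wheel is stiff (about 0.3 N m, roughly 5 N at the handle), has no end stop within reach and stays where it is left.
- wheel_hub (a point): centre of the hand wheel: on its vertical turning axis, at the height of the middle of the rim, 205 mm above the bench. The wheel lies level: dark steel rim of 62 mm radius made of 12 mm round bar, three spokes, flat hub of 16 mm radius whose top is 10 mm above this point; under it, 18 mm below this point, a fixed round aluminium dial plate of 85 mm radius with twelve black ticks.
- wheel_handle (a point): mid-point of the wheel's red handle: an upright red cylinder, 22 mm in diameter, standing on the rim where one spoke ends, 62 mm from the turning axis. It is geom handwheel_c1 (its collar handwheel_c2) in the rules; body handwheel is the whole wheel. The red part runs from 27 mm below this point to 28 mm above it; a steel collar of 26 mm diameter is at its foot, and the top of the rim is 27 mm below this point. The handle does not spin. z points up.
- mill: the green rolling mill, fixed to the bench; origin under the middle of its base (150 x 200 mm). Frame 183 mm high below the dial plate; the hand wheel on top sets the roll gap (2 mm a turn, clockwise closes). Front (feed table) on its -x side; a drive crank is parked level on its -y side, reaching 222 mm from the axis at 70 mm height, and is fixed.
- strip: silver strip, 55 x 20 x 4 mm, lying loose on the mill's feed table; a bystander.
- hammer: small ball hammer, 250 mm long, lying on the bench left of the mill; a bystander.
- graver: graver, 150 mm long with a dark wooden handle, lying between robot and mill; a bystander.
- punch_pot: greenish glass pot, 72 mm across and 85 mm high, with steel punches standing in it up to 130 mm above the bench, right of or beyond the mill; a bystander.
- doming_block: brass doming block, 55 x 55 x 50 mm, beyond or right of the mill; a bystander.
- tin: round white-topped can with a blue band, 60 mm across and 60 mm high, beyond or right of the mill; a bystander.
- punch: square steel punch bar, 110 x 10 x 10 mm, lying between robot and mill; a bystander.

How it is judged (in metres and radians):
At the end, for the whole second after the job is handed in: The wheel stands still one full clockwise turn on from its start: the handle is within 13 mm of where it began (about 12 degrees), having gone round once, neither none nor twice; every loose thing is within 15 mm of its starting place (distance of wheel_handle from where it was at the start of the episode below 0.013 m and value of joint handwheel between 5.9 and 12.2 rad and velocity of joint handwheel between -0.05 and 0.05 rad/s and distance of each of strip, hammer, graver, punch_pot, doming_block, tin, punch from where it was at the start of the episode below 0.015 m); the robot touches nothing.
It fails at once if the handle was taken between the fingers (grasp point inside the handle, below its top) instead of being pushed from its side (horizontal distance between the grasp point and wheel_handle below 0.009 m and z of the grasp point in the frame of wheel_handle below 0.024 m).
It fails at once if the wheel was pushed (over 3 N) by its rim, spokes or hub instead of its handle (contact force between the fingers and handwheel above 3 N and contact force between the fingers and handwheel_c1 below 0.5 N and contact force between the fingers and handwheel_c2 below 0.5 N).
It fails at once if the wheel was pushed (over 3 N) by its rim, spokes or hub instead of its handle (contact force between the arm and handwheel above 3 N and contact force between the arm and handwheel_c1 below 0.5 N and contact force between the arm and handwheel_c2 below 0.5 N).
It fails at once if a bystander was pushed, lifted or carried (moved more than 15 mm) (distance of any of strip, hammer, graver, punch_pot, doming_block, tin, punch from where it was at the start of the episode above 0.015 m).
It also fails if it takes over 64 s, if anything falls off the work surface, if the arm or the gripper's body presses on something with over 40 N, if the wrist force passes 120 N, or if a joint passes its speed limit or range.

### The arm

A 6-joint arm with a two-finger parallel gripper is mounted at the origin on the work surface. World frame = base frame: x ahead of the robot, y to its left, z up, the work surface at z = 0. Lengths are in m, angles in degrees, forces in N, time in s.
With the tool pointing down it reaches from about 0.375 to 0.925 m from the base axis. Payload 5.7 kg.
Tool frame: the origin (TCP) lies at the very end of the fingers, on their centre line; the grasp point (between the pads) lies 19 mm behind it (arm.tcp_to_grasp is the distance from the TCP to the grasp point, in m); z points along the fingers, x is the direction in which the jaws open and shut, and the axes are right-handed (so a half turn about z gives the same grasp; the last joint's range is limited). The gripper opens to 85 mm and grips with 20 to 120 N. Pads are 22 mm wide; open, the fingers measure 114 mm over their backs; the gripper's body (76 mm by 85 mm) begins 54 mm behind the grasp point. The pads swing forward as they close: fully open they stand 13 mm farther back than shut.
Start: joints at [-83.027, 20.558, 86.54, -0, 72.909, -6.595], TCP at [0.141, -0.583, 0.231] pointing down, gripper open.
Joint ranges: [-170.27, 170.27], [-57.76, 135], [12.27, 136.19], [-55.21, 235.2], [11.17, 155.16], [-170.74, 170.74]. Speed limits (degrees/s): [136.94, 136.94, 180, 180, 180, 180].

### API

Orientations are given as a 3x3 rotation matrix whose columns are the frame's x, y, z axes.
In Python, from plant import sensors, optics, arm, masks_of gives the robot as it stands.
- The arm moves only by the tool jog_arm, never from a script. Its argument "deltas" is a list of rows, each a list of 7 numbers: the closure, from -1 (fully open) to 1 (shut), then the shift along the tool's x, y, z in m, then the turn, a rotation vector about the tool's x, y, z in rad. A call has 1 to 12 rows; each row shifts and turns the pose as measured when the row begins, along the tool's axes as they then stand; what a row does not reach is not made up. A row lasts 1/12 s, in which the tool goes at most 41.7 mm and 7.16 degrees, less where a joint would pass 70% of its speed; a pose out of reach is approached as far as the arm can. A call is refused whole if a number of a shift passes 0.0417 or a number of a turn 0.125, either way. A call with a gripper value outside its range is refused whole. The fingers move at their own pace and stop on an object; "newtons" is the grip in N (left out, the last holds). Time passes only in rows, so rows that do not move let the fingers close. It gives the time, the measured TCP pose, the force and the opening at its end, in the units of the state.
- sensors.read_state(): the state, without advancing time (a new reading comes with each control period).
- optics.read_camera(name): name is "scene" or "top" or "wrist"; returns a dict with "img" (480x640x3 uint8, red, green, blue), "z_map" (480x640 float32, m along the optical axis (not along the pixel's ray), 0 where there is no reading), "fx", "fy", "cx", "cy" (pixels), "cam_to_world" (4x4, takes a point from camera to world coordinates); the wrist camera has in their place "T_tool_cam" (4x4, takes a point from camera to tool coordinates, whose origin is the TCP and whose axes are the tool frame's). Camera axes: x right, y down, z forward; pixel columns grow to the right and rows downward; lengths in m; the calibration is good to about 2 mm. A picture is of the moment at which its call begins: read the wrist's pose just before it.
- arm.close_job(): hands the job in, once; it reports no verdict.
Trained networks look in a picture, given as the dict that the camera call returned (one of the last four; its "shot" number tells which), for a name from the list of things; names that differ only in an ending like _2 or _b are one class to them, and where a whole thing is asked for, a point or a joint stands for the part that bears it (a point fixed in the world has none). Each returns a list of dicts, best first, with "conf" (0 to 1); they miss things now and then, are a little off and sometimes report something else, mostly with a low value. They report only what shows in the picture. A call takes as long as a camera call.
- masks_of(picture, label): "mask" (480x640 bool, what is visible of it) and "box" ([left, top, right, bottom] in pixels, round what is visible of it).
The state is a dict: "clock": time; "joint_positions": joint angles; "qvel": joint speeds; "joint_torque": joint torques, N m; "position": TCP position; "ee_rot": TCP orientation; "ft_force": force on the tool from outside, world axes, zero at the start; "torque": the same for the moment, N m; "grip_width": finger opening in m.
Only numpy, scipy, OpenCV 4.12 (cv2) and the standard library are available. Lean on these libraries where they do the work, as an engineer would, in place of code of your own. Each camera call takes 0.05 s, during which the arm holds its last target.

## Working session

There is one attempt and no reset: what is moved stays moved. The work goes in short steps, Python scripts to look and compute and a tool call to move; the robot and the scene stay as the last step left them, time stands still between calls to the robot, and variables do not carry over. Pictures are saved under pics/ and viewed, and the job is handed in when it is done.

Besides the shell and the picture viewer there is one more tool, called after "Request:" as a command line: name --pt "numbers of a row" for each row, then --argument value for the rest. jog_arm: Moves the arm, as the interface text tells. Its arguments: {"type":"object","properties":{"deltas":{"type":"array","items":{"type":"array","items":{"type":"number"}}},"newtons":{"type":"number"}},"required":["deltas"]}

```bash
mkdir -p pics; ls; python3 - <<'E'
from plant import sensors, optics, arm, masks_of
import cv2
s=sensors.read_state();print(s)
for n in ("scene","top"):
    d=optics.read_camera(n);cv2.imwrite(f"pics/{n}0.png",d["img"][:,:,::-1]);print(n,d["fx"],d["cam_to_world"])
E
```

```text
pics
{'clock': 0.0, 'joint_positions': array([-8.30274014e+01,  2.05985613e+01,  8.66007709e+01,  3.67057990e-04,
        7.29098052e+01, -6.59309503e+00]), 'qvel': array([-0.10100983,  0.08356448,  0.01956838,  0.04692423,  0.00701754,
       -0.0080012 ]), 'joint_torque': array([ 1.22894351e-03, -5.27618551e+01, -2.78616250e+01, -2.13387051e-05,
        1.33300558e-02,  6.68286376e-06]), 'position': array([ 0.14066126, -0.58255199,  0.23043526]), 'ee_rot': array([[ 2.34558051e-01, -9.72102088e-01, -2.25155043e-04],
       [-9.72100274e-01, -2.34558052e-01,  1.89146191e-03],
       [-1.89150600e-03, -2.24784340e-04, -9.99998186e-01]]), 'ft_force': array([-1.09303131,  0.33382047,  0.07725845]), 'torque': array([ 0.02004905, -0.04427626, -0.04215843]), 'grip_width': 0.08561246427103239}
scene 497.1633316988284 [[-0.56630172  0.68902011 -0.45227609  0.95302455]
 [ 0.82417029  0.47790629 -0.30388962  0.31470614]
 [ 0.00675953 -0.54484573 -0.83850906  0.8558938 ]
 [ 0.          0.          0.          1.        ]]
top 435.538138670544 [[ 0.00168987 -0.98246751  0.18642622  0.40990583]
 [-0.99972634  0.00268993  0.023238    0.03404037]
 [-0.02333206 -0.18641447 -0.9821941   0.93413807]
 [ 0.          0.          0.          1.        ]]
```

View pics/scene0.png

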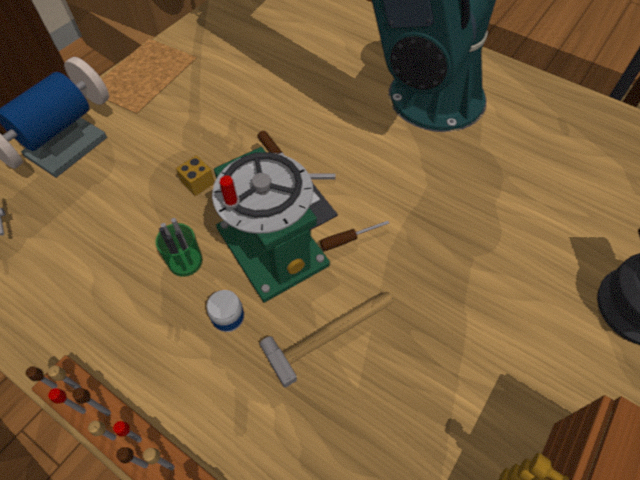

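View pics/top0.png

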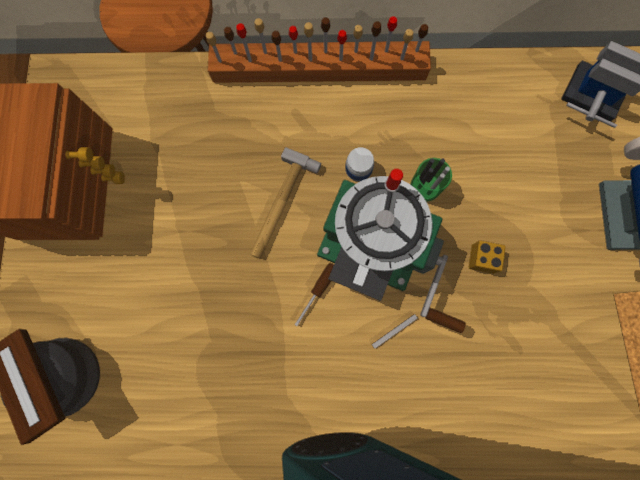

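```bash
cat > h.py <<'E'
from plant import sensors, optics, arm, masks_of
import cv2, numpy as np
def pts(d,m):
    v,u=np.nonzero(m&(d["z_map"]>0)); z=d["z_map"][v,u]
    p=np.c_[(u-d["cx"])*z/d["fx"],(v-d["cy"])*z/d["fy"],z]
    T=d["cam_to_world"]; return p@T[:3,:3].T+T[:3,3]
def red(d):
    h=cv2.cvtColor(d["img"],cv2.COLOR_RGB2HSV); 
    return ((h[...,0]<8)|(h[...,0]>172))&(h[...,1]>130)&(h[...,2]>60)
E
python3 - <<'E'
from h import *
for n in ("scene","top"):
    d=optics.read_camera(n); 
    for lab in ("wheel_handle","handwheel","punch_pot","tin","doming_block","mill"):
        for r in masks_of(d,lab)[:2]:
            p=pts(d,r["mask"]); print(n,lab,round(r["conf"],2),r["box"],len(p),np.round(np.percentile(p,[2,50,98],axis=0),3).tolist())
    p=pts(d,red(d)); p=p[(p[:,2]>.19)&(p[:,2]<.29)]; print(n,"red",len(p),np.round(np.percentile(p,[2,50,98],axis=0),3).tolist())
    P=pts(d,np.ones((480,640),bool))
    # dial plate ring z~.187
    q=P[(abs(P[:,2]-.187)<.005)&(P[:,0]>.3)]
    print(len(q),np.round(np.percentile(q,[1,50,99],axis=0),3).tolist())
    q=q[:,:2]; c=cv2.minEnclosingCircle(q.astype(np.float32)); print(c)
E
```

```text
scene wheel_handle 0.62 [222.4, 154.0, 304.3, 218.6] 2295 [[0.523, -0.126, 0.203], [0.59, -0.068, 0.211], [0.654, -0.002, 0.266]]
scene handwheel 0.64 [221.6, 153.1, 305.4, 218.2] 2329 [[0.524, -0.126, 0.188], [0.589, -0.067, 0.21], [0.654, -0.002, 0.266]]
scene punch_pot 0.57 [155.6, 216.6, 202.0, 277.2] 1871 [[0.676, -0.216, 0.006], [0.715, -0.172, 0.067], [0.741, -0.151, 0.123]]
scene punch_pot 0.53 [320.5, 222.8, 382.8, 250.4] 415 [[0.431, 0.015, 0.012], [0.506, 0.039, 0.023], [0.533, 0.082, 0.028]]
scene tin 0.76 [206.9, 290.4, 243.0, 330.7] 1233 [[0.724, -0.062, 0.002], [0.755, -0.029, 0.059], [0.779, -0.009, 0.063]]
scene doming_block 0.71 [176.8, 154.6, 215.5, 196.5] 935 [[0.522, -0.324, 0.005], [0.553, -0.285, 0.048], [0.576, -0.269, 0.053]]
scene mill 0.87 [212.7, 132.7, 339.0, 303.0] 12543 [[0.432, -0.177, 0.016], [0.607, -0.037, 0.185], [0.668, 0.035, 0.242]]
scene mill 0.65 [318.6, 221.6, 387.6, 247.3] 569 [[0.414, 0.015, 0.001], [0.497, 0.045, 0.021], [0.533, 0.092, 0.028]]
scene red 358 [[0.635, -0.088, 0.213], [0.649, -0.074, 0.251], [0.655, -0.068, 0.267]]
6057 [[0.5
[... 392 characters left out ...]
pot 0.98 [411.6, 155.0, 454.0, 202.7] 1244 [[0.674, -0.218, 0.004], [0.71, -0.187, 0.071], [0.741, -0.15, 0.125]]
top tin 0.9 [344.2, 146.8, 372.5, 183.9] 788 [[0.722, -0.066, 0.002], [0.743, -0.037, 0.06], [0.778, -0.01, 0.064]]
top doming_block 0.95 [469.7, 237.6, 506.2, 273.8] 986 [[0.518, -0.326, 0.006], [0.545, -0.293, 0.05], [0.576, -0.269, 0.054]]
top mill 0.58 [317.9, 167.3, 462.2, 335.6] 11590 [[0.417, -0.198, 0.02], [0.56, -0.068, 0.187], [0.654, 0.03, 0.225]]
top red 237 [[0.635, -0.087, 0.218], [0.64, -0.077, 0.264], [0.653, -0.068, 0.269]]
7197 [[0.505, -0.157, 0.182], [0.597, -0.041, 0.188], [0.836, 0.538, 0.191]]
((0.6091703772544861, 0.22555963695049286), 0.39489656686782837)
```

The scene view shows the red handle at about (229,190) with the hub at (262,183). The top view shows the handle at (395,180) and the hub at (386,219). All bystanders are well below wheel height. Next I'll fit the hub and handle positions.

```bash
cat >> h.py <<'E'
from scipy.optimize import least_squares
def locate(d,verbose=True):
    P=pts(d,np.ones((480,640),bool)); P=P[np.hypot(P[:,0]-.588,P[:,1]+.066)<.1]
    m=red(d); R=pts(d,m); R=R[(R[:,2]>.215)&(R[:,2]<.28)&(np.hypot(R[:,0]-.588,R[:,1]+.066)<.09)]
    rim=P[(P[:,2]>.2)&(P[:,2]<.213)]; rr=np.hypot(rim[:,0]-.588,rim[:,1]+.066); rim=rim[rr>.05]
    f=lambda c: np.hypot(rim[:,0]-c[0],rim[:,1]-c[1])-.062
    c=least_squares(f,[.588,-.066],loss='soft_l1',f_scale=.003).x
    top=R[R[:,2]>.262]; side=R[R[:,2]<.260]
    t=None
    if len(top)>10: t=np.array(cv2.minEnclosingCircle(top[:,:2].astype(np.float32))[0])
    h=None
    if len(side)>10:
        g=lambda c: np.hypot(side[:,0]-c[0],side[:,1]-c[1])-.011
        cam=d["cam_to_world"][:3,3]; s0=side.mean(0)[:2]; dr=s0-cam[:2]; dr/=np.linalg.norm(dr)
        h=least_squares(g,s0+dr*.009,loss='soft_l1',f_scale=.002).x
    return c,t,h,len(top),len(side)
E
python3 - <<'E'
from h import *
for n in ("scene","top"):
    d=optics.read_camera(n); c,t,h,a,b=locate(d); print(n,c,t,h,a,b)
    for q in (t,h):
        if q is not None: print(np.linalg.norm(q-c),np.degrees(np.arctan2(*(q-c)[::-1])))
    if n=="top": 
        p=masks_of(d,"wheel_handle"); 
E
```

```text
scene [ 0.58603585 -0.06425243] [ 0.64488548 -0.0785663 ] [ 0.6434752 -0.0798936] 124 215
0.06056538364212244 -13.670478362783633
0.059530879629066495 -15.232739167331035
top [ 0.58430024 -0.06466998] [ 0.6443525  -0.07875385] [ 0.6461459 -0.0788961] 130 103
0.06168166933853236 -13.198864230147926
0.06346075764940337 -12.954191705133502
```

Request:
jog_arm --pt "1 0 0 -0.03 0 0 0" --pt "1 0 0 -0.03 0 0 0" --pt "1 0 0 -0.03 0 0 0" --pt "1 -0.0185 -0.028 0 0 0 0" --pt "1 -0.0185 -0.028 0 0 0 0" --pt "1 -0.0185 -0.028 0 0 0 0" --pt "1 -0.0185 -0.028 0 0 0 0" --pt "1 -0.0185 -0.028 0 0 0 0" --pt "1 -0.0185 -0.028 0 0 0 0" --pt "1 -0.0185 -0.028 0 0 0 0" --pt "1 -0.0185 -0.028 0 0 0 0" --pt "1 0 0 0 0 0 0" --newtons 40

```text
clock: 1.95
position: [0.3296, -0.3813, 0.3258]
ee_rot: [[0.227, -0.974, 0.003], [-0.974, -0.227, -0.002], [0.003, -0.002, -1.0]]
ft_force: [-0.5, 0.3, 0.1]
grip_width: -0.0001
```

Request:
jog_arm --pt "1 -0.0215 -0.032 0 0 0 0" --pt "1 -0.0215 -0.032 0 0 0 0" --pt "1 -0.0215 -0.032 0 0 0 0" --pt "1 -0.0215 -0.032 0 0 0 0" --pt "1 -0.0215 -0.032 0 0 0 0" --pt "1 -0.0215 -0.032 0 0 0 0" --pt "1 -0.0215 -0.032 0 0 0 0" --pt "1 -0.0215 -0.032 0 0 0 0" --pt "1 -0.0215 -0.032 0 0 0 0" --pt "1 -0.0215 -0.032 0 0 0 0" --pt "1 -0.0215 -0.032 0 0 0 0" --pt "1 0 0 0 0 0 0"

```text
clock: 2.95
position: [0.63, -0.0612, 0.3256]
ee_rot: [[0.224, -0.974, 0.007], [-0.974, -0.224, -0.008], [0.009, -0.005, -1.0]]
ft_force: [0.0, -0.2, -0.2]
grip_width: -0.0001
```

```bash
cat >> h.py <<'E'
C=np.array([.585,-.0645]); R0=.062
def ang(p): 
    q=np.asarray(p)[:2]-C; return np.degrees(np.arctan2(q[1],q[0])),np.hypot(*q)
def totool(tgt):
    s=sensors.read_state(); return s["ee_rot"].T@(np.asarray(tgt)-s["position"])
def arc(step,n,z,r=R0,gain=1.0):
    """n waypoints clockwise from present angle, deltas in tool axes"""
    s=sensors.read_state(); a,_=ang(s["position"]); prev=s["position"]; out=[]
    for i in range(n):
        a-=step; t=np.array([C[0]+r*np.cos(np.radians(a)),C[1]+r*np.sin(np.radians(a)),z if i==0 else prev[2]])
        out.append(np.round(s["ee_rot"].T@(t-prev)*gain,4)); prev=t
    print("now",ang(s["position"]),s["position"],"F",s["ft_force"].round(1),"t",round(s["clock"],2),"end",a)
    for o in out: print([1,*[float(x) for x in o],0,0,0],end=", ")
    print()
E
python3 - <<'E'
from h import *
a=np.radians(22);print(totool([C[0]+R0*np.cos(a),C[1]+R0*np.sin(a),.3]),sensors.read_state()["position"])
E
```

```text
[-0.01681388 -0.01653277  0.02553354] [ 0.62997239 -0.06116767  0.32560631]
```

Request:
jog_arm --pt "1 -0.009 -0.009 0 -0.005 -0.009 0" --pt "1 -0.009 -0.009 0 0 0 0" --pt "1 0 0 0.02 0 0 0" --pt "1 0 0 0 0 0 0"

```text
clock: 3.28
position: [0.6457, -0.0374, 0.3046]
ee_rot: [[0.229, -0.974, 0.0], [-0.974, -0.229, -0.001], [0.001, 0.0, -1.0]]
ft_force: [-1.1, -0.4, -0.9]
grip_width: -0.0003
```

```bash
python3 - <<'E'
from h import *
a=np.radians(22);print(totool([C[0]+R0*np.cos(a),C[1]+R0*np.sin(a),.226]),sensors.read_state()["position"],sensors.read_state()["ee_rot"][:,2])
d=optics.read_camera("scene");cv2.imwrite("pics/s1.png",cv2.resize(d["img"][80:320,100:420],(800,600))[:,:,::-1])
E
```

```text
[0.002907   0.0040245  0.07862334] [ 0.64573817 -0.03742716  0.30461867] [ 1.27880981e-05 -1.24049310e-03 -9.99999231e-01]
```

View pics/s1.png

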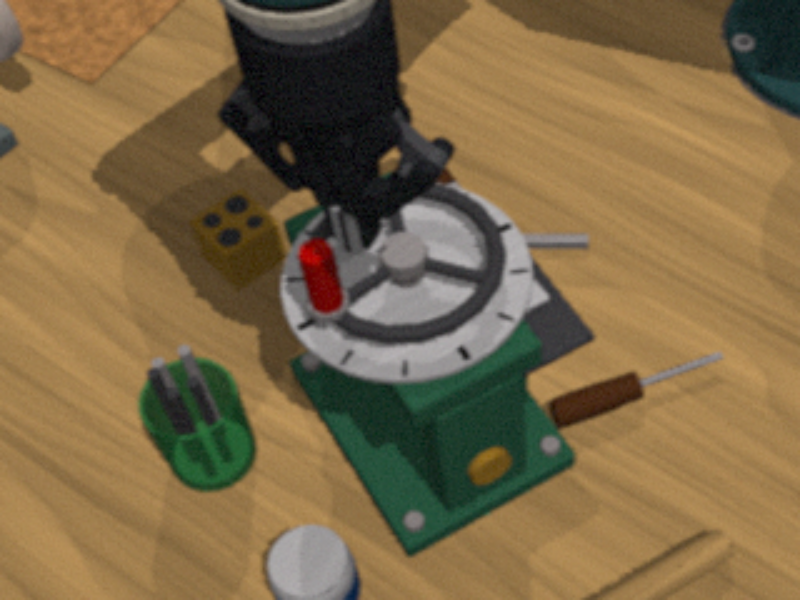

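Request:
jog_arm --pt "1 0.003 0.004 0.02 0 0 0" --pt "1 0 0 0.02 0 0 0" --pt "1 0 0 0.018 0 0 0" --pt "1 0 0 0.01 0 0 0" --pt "1 0 0 0 0 0 0"

```text
clock: 3.75
position: [0.6458, -0.0457, 0.2437]
ee_rot: [[0.225, -0.974, 0.012], [-0.974, -0.225, -0.005], [0.007, -0.011, -1.0]]
ft_force: [-1.6, 0.2, 0.4]
grip_width: 0.0004
```

```bash
python3 - <<'E'
from h import *
arc(5.5,12,.232)
d=optics.read_camera("scene");cv2.imwrite("pics/s2.png",cv2.resize(d["img"][80:320,100:420],(800,600))[:,:,::-1])
E
```

```text
now (np.float64(17.189679773103208), np.float64(0.0635990059982888)) [ 0.64575814 -0.04570421  0.24374085] F [-1.6  0.2  0.4] t 3.75 end -48.81032022689679
[1, 0.006, 0.0016, 0.0118, 0, 0, 0], [1, 0.0059, 0.0004, 0.0, 0, 0, 0], [1, 0.0059, 0.001, 0.0, 0, 0, 0], [1, 0.0057, 0.0015, 0.0, 0, 0, 0], [1, 0.0056, 0.0021, 0.0, 0, 0, 0], [1, 0.0053, 0.0026, 0.0, 0, 0, 0], [1, 0.0051, 0.0031, 0.0, 0, 0, 0], [1, 0.0047, 0.0036, -0.0, 0, 0, 0], [1, 0.0044, 0.004, -0.0, 0, 0, 0], [1, 0.004, 0.0044, -0.0, 0, 0, 0], [1, 0.0035, 0.0048, -0.0, 0, 0, 0], [1, 0.0031, 0.0051, -0.0, 0, 0, 0],
```

View pics/s2.png

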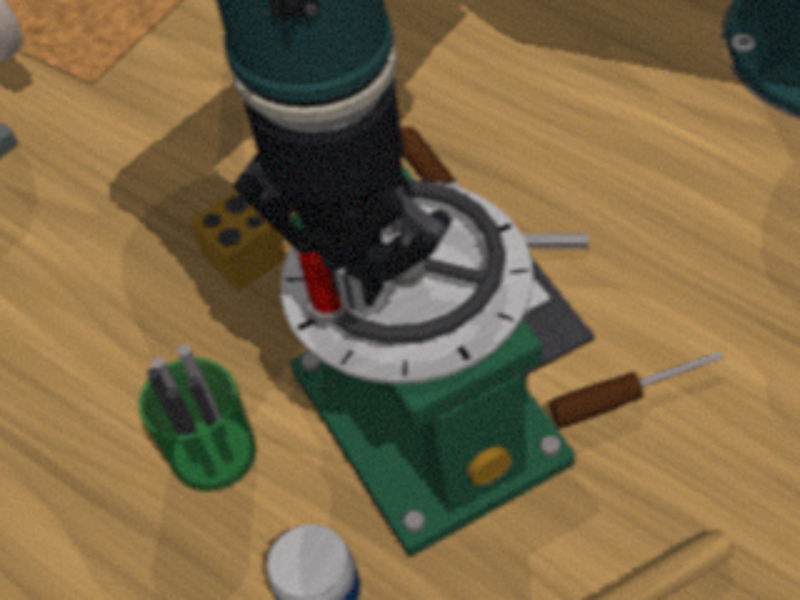

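Request:
jog_arm --pt "1 0.006 0.0016 0.005 -0.011 -0.007 0" --pt "1 0.006 0.0005 0.001 0 0 0" --pt "1 0.006 0.001 0 0 0 0" --pt "1 0.0057 0.0015 0 0 0 0" --pt "1 0.0056 0.0021 0 0 0 0" --pt "1 0.0053 0.0026 0 0 0 0"

```text
clock: 4.3
position: [0.6422, -0.0764, 0.2413]
ee_rot: [[0.226, -0.974, -0.006], [-0.974, -0.226, 0.015], [-0.016, 0.003, -1.0]]
ft_force: [-1.6, 6.6, -1.7]
grip_width: -0.0002
```

```bash
python3 - <<'E'
from h import *
arc(5.5,12,.238)
print(sensors.read_state()["ee_rot"].round(3))
for n in ("top","scene"):
    d=optics.read_camera(n);c,t,h,a,b=locate(d); print([ang(q) for q in (t,h) if q is not None],a,b)
    cv2.imwrite("pics/s3%s.png"%n,cv2.resize(d["img"][80:320,100:420] if n=="scene" else d["img"][120:300,260:500],(800,600))[:,:,::-1])
E
```

```text
now (np.float64(-11.730367456433049), np.float64(0.05840064068321835)) [ 0.64218095 -0.07637322  0.24126691] F [-1.6  6.6 -1.7] t 4.3 end -77.73036745643304
[1, 0.0068, -0.0005, 0.0032, 0, 0, 0], [1, 0.005, 0.0032, -0.0001, 0, 0, 0], [1, 0.0047, 0.0037, -0.0001, 0, 0, 0], [1, 0.0043, 0.0041, -0.0001, 0, 0, 0], [1, 0.0039, 0.0045, -0.0001, 0, 0, 0], [1, 0.0034, 0.0049, -0.0, 0, 0, 0], [1, 0.0029, 0.0052, -0.0, 0, 0, 0], [1, 0.0024, 0.0054, -0.0, 0, 0, 0], [1, 0.0019, 0.0056, -0.0, 0, 0, 0], [1, 0.0013, 0.0058, -0.0, 0, 0, 0], [1, 0.0008, 0.0059, 0.0, 0, 0, 0], [1, 0.0002, 0.0059, 0.0, 0, 0, 0], 
[[ 0.226 -0.974 -0.006]
 [-0.974 -0.226  0.015]
 [-0.016  0.003 -1.   ]]
[(np.float64(-34.941012271620195), np.float64(0.06187589736798618)), (np.float64(-34.71913252595305), np.float64(0.06311504970297324))] 122 86
[(np.float64(-37.994157752242685), np.float64(0.06147190125316827))] 0 54
```

View pics/s3scene.png

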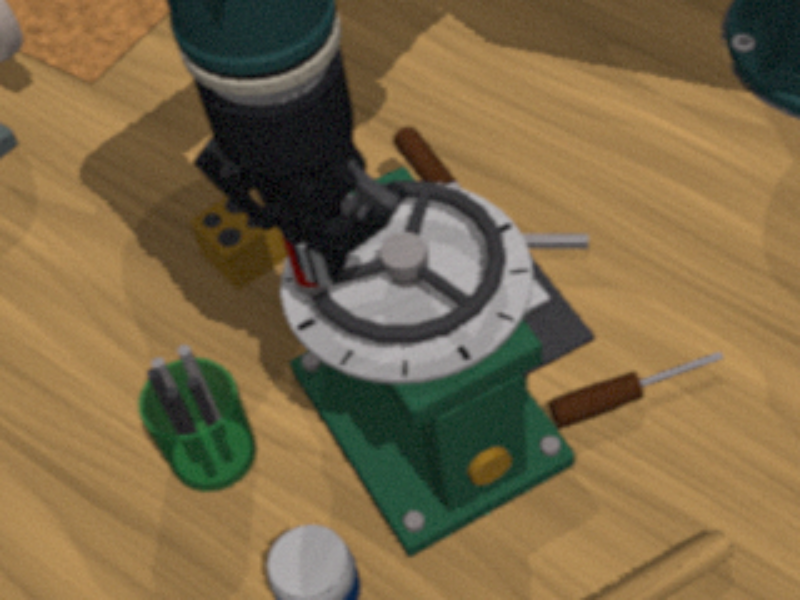

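Request:
jog_arm --pt "1 0.0068 -0.0005 0.003 0.003 0.016 0" --pt "1 0.005 0.0032 0 0 0 0" --pt "1 0.0047 0.0037 0 0 0 0" --pt "1 0.0043 0.0041 0 0 0 0" --pt "1 0.0039 0.0045 0 0 0 0" --pt "1 0.0034 0.0049 0 0 0 0" --pt "1 0.0029 0.0052 0 0 0 0" --pt "1 0.0024 0.0054 0 0 0 0"

```text
clock: 5.07
position: [0.6312, -0.1136, 0.2435]
ee_rot: [[0.227, -0.974, 0.025], [-0.974, -0.227, 0.007], [-0.001, -0.026, -1.0]]
ft_force: [3.8, 2.7, -1.0]
grip_width: 0.0004
```

```bash
cat >> h.py <<'E'
def status(step=5.5,n=12,z=.238,tag=None):
    arc(step,n,z); R=sensors.read_state()["ee_rot"]; v=R.T@np.array([0,0,-1.]); print("tilt fix wx,wy",(-v[1]).round(4),v[0].round(4),"yaw",np.degrees(np.arctan2(R[1,0],R[0,0])))
    for c in ("top","scene"):
        d=optics.read_camera(c)
        try:
            _,t,h,a,b=locate(d); print(c,[np.round(ang(q),3) for q in (t,h) if q is not None],a,b)
        except Exception as e: print(c,e)
        if tag: cv2.imwrite("pics/%s%s.png"%(tag,c),cv2.resize(d["img"][80:320,100:420] if c=="scene" else d["img"][120:300,260:500],(800,600))[:,:,::-1])
E
python3 -c "
from h import *
status()"
```

```text
now (np.float64(-46.74317823825614), np.float64(0.06745613053201956)) [ 0.63122564 -0.11362758  0.24349103] F [ 3.8  2.7 -1. ] t 5.07 end -112.74317823825615
[1, -0.002, 0.0082, 0.0053, 0, 0, 0], [1, 0.0022, 0.0055, -0.0001, 0, 0, 0], [1, 0.0017, 0.0057, -0.0001, 0, 0, 0], [1, 0.0011, 0.0058, -0.0002, 0, 0, 0], [1, 0.0006, 0.0059, -0.0002, 0, 0, 0], [1, -0.0, 0.0059, -0.0002, 0, 0, 0], [1, -0.0006, 0.0059, -0.0002, 0, 0, 0], [1, -0.0011, 0.0058, -0.0001, 0, 0, 0], [1, -0.0017, 0.0057, -0.0001, 0, 0, 0], [1, -0.0022, 0.0055, -0.0001, 0, 0, 0], [1, -0.0028, 0.0053, -0.0001, 0, 0, 0], [1, -0.0032, 0.005, -0.0001, 0, 0, 0], 
tilt fix wx,wy -0.0257 0.0009 yaw -76.88972047571038
top [] 0 0
scene [array([-6.7632e+01,  6.3000e-02])] 0 86
```

Request:
jog_arm --pt "1 -0.001 0.007 0.004 -0.02 0 0" --pt "1 0.0012 0.006 0.002 -0.01 0 0" --pt "1 0.0015 0.0057 0 -0.003 0 0" --pt "1 0.0011 0.0058 0 -0.003 0 0" --pt "1 0.0006 0.0059 0 -0.003 0 0" --pt "1 0 0.0059 0 -0.003 0 0" --pt "1 -0.0006 0.0059 0 -0.003 0 0"

```text
clock: 5.75
position: [0.6045, -0.1283, 0.2436]
ee_rot: [[0.226, -0.974, 0.008], [-0.974, -0.226, -0.009], [0.011, -0.005, -1.0]]
ft_force: [5.3, 1.4, -3.9]
grip_width: 0.0004
```

```bash
python3 -c "
from h import *
status(tag='s5')"
```

```text
now (np.float64(-73.01538335145577), np.float64(0.0666646764604234)) [ 0.60447375 -0.12825698  0.24362605] F [ 5.3  1.4 -3.9] t 5.75 end -139.01538335145577
[1, -0.0046, 0.0063, 0.0055, 0, 0, 0], [1, -0.0004, 0.0059, -0.0, 0, 0, 0], [1, -0.001, 0.0059, -0.0, 0, 0, 0], [1, -0.0016, 0.0057, -0.0, 0, 0, 0], [1, -0.0021, 0.0056, -0.0001, 0, 0, 0], [1, -0.0026, 0.0053, -0.0001, 0, 0, 0], [1, -0.0031, 0.0051, -0.0001, 0, 0, 0], [1, -0.0036, 0.0047, -0.0001, 0, 0, 0], [1, -0.004, 0.0044, -0.0001, 0, 0, 0], [1, -0.0044, 0.004, -0.0001, 0, 0, 0], [1, -0.0048, 0.0035, -0.0001, 0, 0, 0], [1, -0.0051, 0.003, -0.0001, 0, 0, 0], 
tilt fix wx,wy -0.0054 -0.0109 yaw -76.936603446475
top [] 0 0
scene [array([-9.4282e+01,  6.4000e-02])] 0 156
```

View pics/s5scene.png

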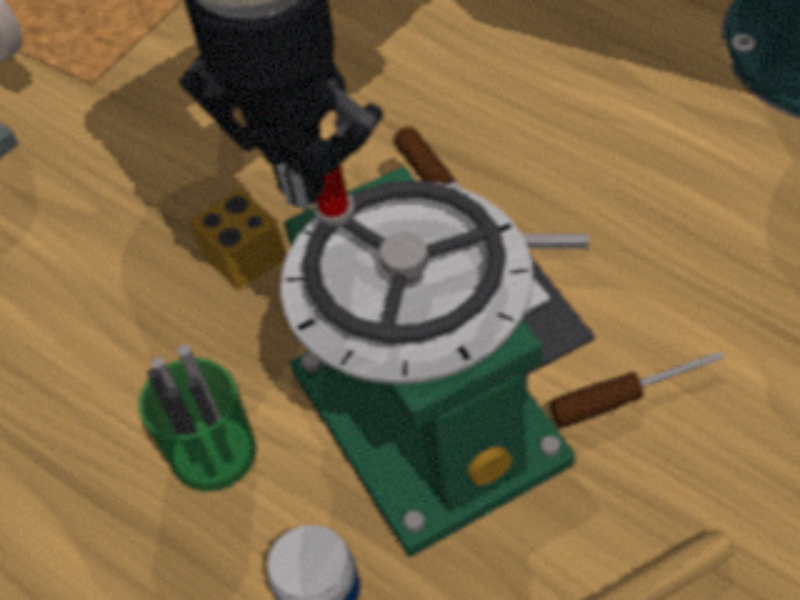

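Request:
jog_arm --pt "1 -0.004 0.0062 0.004 -0.004 -0.006 0" --pt "1 -0.001 0.006 0.002 -0.003 -0.004 0" --pt "1 -0.0015 0.006 0 -0.003 0 0" --pt "1 -0.002 0.0057 0 -0.003 0 0" --pt "1 -0.0024 0.0056 0 -0.003 0 0" --pt "1 -0.003 0.0053 0 -0.003 0 0" --pt "1 -0.0034 0.005 0 -0.003 0 0"

```text
clock: 6.43
position: [0.5753, -0.124, 0.2427]
ee_rot: [[0.225, -0.974, 0.011], [-0.974, -0.225, -0.013], [0.015, -0.008, -1.0]]
ft_force: [6.2, -0.6, -4.2]
grip_width: 0.0001
```

```bash
python3 -c "
from h import *
status()"
```

```text
now (np.float64(-99.2734998276208), np.float64(0.06030877437725673)) [ 0.5752814  -0.12402056  0.2426736 ] F [ 6.2 -0.6 -4.2] t 6.43 end -165.2734998276208
[1, -0.001, 0.0061, 0.0046, 0, 0, 0], [1, -0.003, 0.0051, -0.0001, 0, 0, 0], [1, -0.0035, 0.0048, -0.0001, 0, 0, 0], [1, -0.0039, 0.0045, -0.0001, 0, 0, 0], [1, -0.0044, 0.0041, -0.0001, 0, 0, 0], [1, -0.0047, 0.0036, -0.0001, 0, 0, 0], [1, -0.005, 0.0031, -0.0001, 0, 0, 0], [1, -0.0053, 0.0026, -0.0001, 0, 0, 0], [1, -0.0056, 0.0021, -0.0001, 0, 0, 0], [1, -0.0057, 0.0016, -0.0001, 0, 0, 0], [1, -0.0059, 0.001, -0.0001, 0, 0, 0], [1, -0.0059, 0.0005, -0.0001, 0, 0, 0], 
tilt fix wx,wy -0.0079 -0.0151 yaw -76.97607043475621
top [] 0 0
scene [array([-1.22261e+02,  6.50000e-02])] 2 175
```

Request:
jog_arm --pt "1 -0.001 0.0061 0.003 -0.005 -0.009 0" --pt "1 -0.003 0.0053 0.002 -0.004 -0.006 0" --pt "1 -0.0036 0.005 0 -0.003 -0.002 0" --pt "1 -0.004 0.0046 0 -0.003 -0.002 0" --pt "1 -0.0044 0.0042 0 -0.003 -0.002 0" --pt "1 -0.0047 0.0037 0 -0.003 -0.002 0" --pt "1 -0.005 0.0032 0 -0.003 -0.002 0" --pt "1 -0.0053 0.0027 0 -0.003 -0.002 0"

```text
clock: 7.2
position: [0.5504, -0.109, 0.2438]
ee_rot: [[0.224, -0.974, 0.01], [-0.975, -0.224, -0.006], [0.008, -0.008, -1.0]]
ft_force: [6.7, -2.9, -3.1]
grip_width: -0.0005
```

```bash
python3 -c "
from h import *
status(tag='s7')"
```

```text
now (np.float64(-127.84136097240963), np.float64(0.05635719355238937)) [ 0.55042614 -0.10900597  0.24383559] F [ 6.7 -2.9 -3.1] t 7.2 end -193.84136097240963
[1, -0.0013, 0.008, 0.0058, 0, 0, 0], [1, -0.0051, 0.0031, -0.0001, 0, 0, 0], [1, -0.0054, 0.0026, -0.0001, 0, 0, 0], [1, -0.0056, 0.002, -0.0001, 0, 0, 0], [1, -0.0058, 0.0015, -0.0001, 0, 0, 0], [1, -0.0059, 0.0009, -0.0001, 0, 0, 0], [1, -0.0059, 0.0004, -0.0, 0, 0, 0], [1, -0.0059, -0.0002, -0.0, 0, 0, 0], [1, -0.0059, -0.0008, -0.0, 0, 0, 0], [1, -0.0058, -0.0013, -0.0, 0, 0, 0], [1, -0.0056, -0.0019, -0.0, 0, 0, 0], [1, -0.0054, -0.0024, -0.0, 0, 0, 0], 
tilt fix wx,wy -0.0081 -0.0076 yaw -77.04155963457652
top [] 0 0
scene [array([-1.53089e+02,  5.90000e-02]), array([-1.50624e+02,  6.50000e-02])] 38 205
```

View pics/s7scene.png

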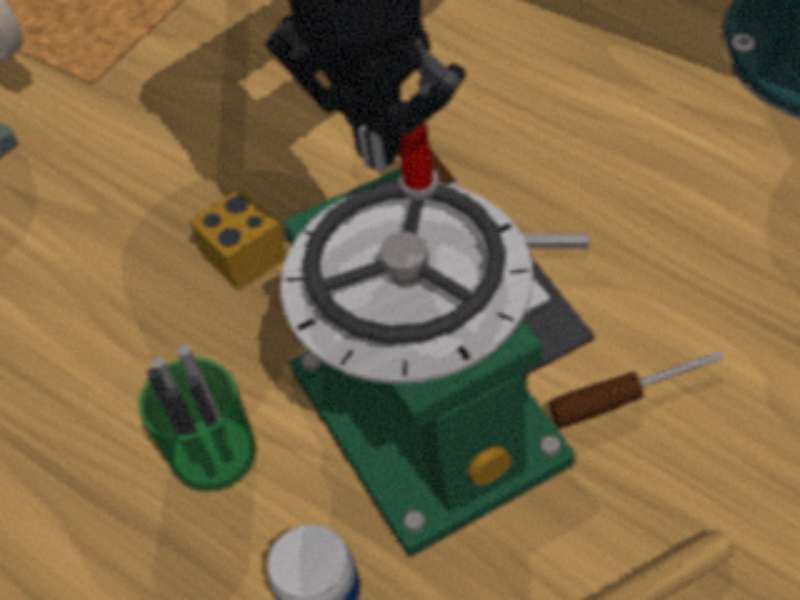

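Request:
jog_arm --pt "1 -0.002 0.008 0.004 -0.006 -0.006 0" --pt "1 -0.0051 0.004 0.003 -0.005 -0.004 0" --pt "1 -0.0054 0.003 0 -0.003 -0.002 0" --pt "1 -0.0056 0.0024 0 -0.003 -0.002 0" --pt "1 -0.0058 0.0018 0 -0.003 -0.002 0" --pt "1 -0.0059 0.0012 0 -0.003 -0.002 0" --pt "1 -0.0059 0.0006 0 -0.002 -0.003 0" --pt "1 -0.0059 0 0 0 -0.003 0"

```text
clock: 7.97
position: [0.5431, -0.0857, 0.2463]
ee_rot: [[0.222, -0.975, 0.023], [-0.975, -0.223, -0.012], [0.017, -0.02, -1.0]]
ft_force: [4.1, -3.1, -2.2]
grip_width: 0.0003
```

```bash
python3 -c "
from h import *
status()"
```

```text
now (np.float64(-153.18724161482774), np.float64(0.04697473027653059)) [ 0.54307574 -0.08568919  0.24629424] F [ 4.1 -3.1 -2.2] t 7.97 end -219.18724161482774
[1, -0.0023, 0.0159, 0.0079, 0, 0, 0], [1, -0.0059, 0.0006, -0.0001, 0, 0, 0], [1, -0.0059, 0.0, -0.0001, 0, 0, 0], [1, -0.0059, -0.0005, -0.0001, 0, 0, 0], [1, -0.0058, -0.0011, -0.0001, 0, 0, 0], [1, -0.0057, -0.0017, -0.0001, 0, 0, 0], [1, -0.0055, -0.0022, -0.0, 0, 0, 0], [1, -0.0053, -0.0027, -0.0, 0, 0, 0], [1, -0.005, -0.0032, -0.0, 0, 0, 0], [1, -0.0047, -0.0037, -0.0, 0, 0, 0], [1, -0.0043, -0.0041, 0.0, 0, 0, 0], [1, -0.0039, -0.0045, 0.0, 0, 0, 0], 
tilt fix wx,wy -0.0201 -0.0165 yaw -77.15257855174481
top [] 0 0
scene [array([-1.75966e+02,  5.90000e-02]), array([-1.7105e+02,  6.4000e-02])] 42 200
```

Request:
jog_arm --pt "1 0.01 0.002 0.002 -0.01 -0.008 0" --pt "1 0.003 0.01 0.004 -0.01 -0.008 0" --pt "1 0 0.009 0.002 0 0 0" --pt "1 0 0 0 0 0 0"

```text
clock: 8.4
position: [0.5232, -0.1048, 0.2381]
ee_rot: [[0.224, -0.975, -0.005], [-0.975, -0.224, -0.0], [-0.001, 0.005, -1.0]]
ft_force: [-0.0, 0.2, -0.3]
grip_width: 0.0004
```

```bash
python3 -c "
from h import *
status(tag='s9')"
```

```text
now (np.float64(-146.89702003944632), np.float64(0.07372737088590856)) [ 0.5232393  -0.10476587  0.23810317] F [-0.   0.2 -0.3] t 8.4 end -212.89702003944632
[1, -0.0097, -0.0092, 0.0001, 0, 0, 0], [1, -0.0058, 0.0012, 0.0, 0, 0, 0], [1, -0.0059, 0.0007, 0.0, 0, 0, 0], [1, -0.0059, 0.0001, 0.0, 0, 0, 0], [1, -0.0059, -0.0005, 0.0, 0, 0, 0], [1, -0.0059, -0.001, -0.0, 0, 0, 0], [1, -0.0057, -0.0016, -0.0, 0, 0, 0], [1, -0.0056, -0.0021, -0.0, 0, 0, 0], [1, -0.0053, -0.0027, -0.0, 0, 0, 0], [1, -0.005, -0.0032, -0.0, 0, 0, 0], [1, -0.0047, -0.0036, -0.0, 0, 0, 0], [1, -0.0043, -0.0041, -0.0, 0, 0, 0], 
tilt fix wx,wy 0.0053 0.0009 yaw -77.06434065805367
top [] 0 8
scene [array([-1.72324e+02,  6.20000e-02]), array([-1.71037e+02,  6.40000e-02])] 99 214
```

View pics/s9scene.png

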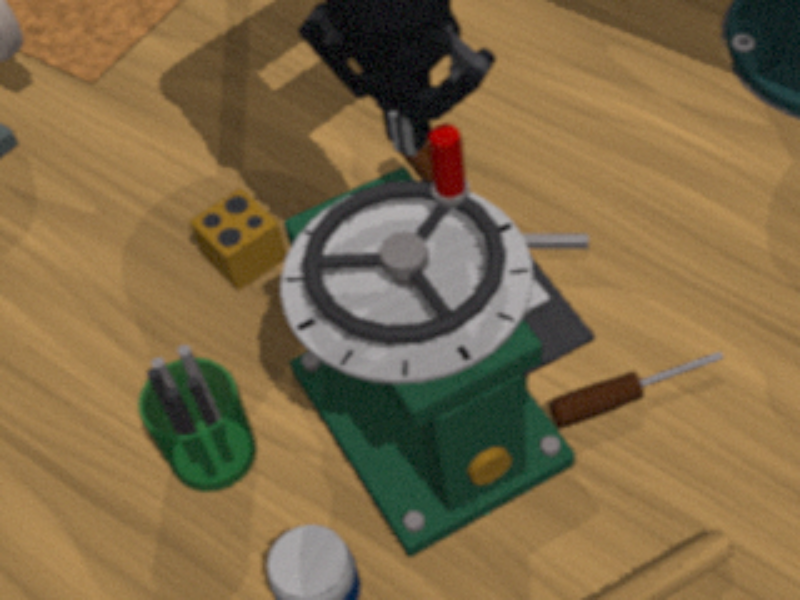

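Request:
jog_arm --pt "1 -0.006 -0.001 0 0.003 0 0" --pt "1 -0.006 -0.001 0 0 0 0" --pt "1 -0.006 -0.0005 0 0 -0.002 0" --pt "1 -0.006 -0.0005 0 0 -0.002 0" --pt "1 -0.006 -0.0005 0 0 -0.002 0" --pt "1 -0.006 -0.0005 0 0 -0.002 0"

```text
clock: 9.0
position: [0.5223, -0.073, 0.2391]
ee_rot: [[0.223, -0.975, 0.004], [-0.975, -0.223, -0.006], [0.007, -0.002, -1.0]]
ft_force: [3.7, -6.8, -3.4]
grip_width: 0.0002
```

```bash
python3 -c "
from h import *
status(tag='s10')"
```

```text
now (np.float64(-172.32411778951464), np.float64(0.06330361126062901)) [ 0.52226362 -0.0729554   0.23913974] F [ 3.7 -6.8 -3.4] t 9.0 end -238.32411778951464
[1, -0.0058, -0.0021, 0.0011, 0, 0, 0], [1, -0.0058, -0.0014, -0.0, 0, 0, 0], [1, -0.0056, -0.0019, -0.0, 0, 0, 0], [1, -0.0054, -0.0025, -0.0, 0, 0, 0], [1, -0.0052, -0.003, -0.0, 0, 0, 0], [1, -0.0048, -0.0035, -0.0, 0, 0, 0], [1, -0.0045, -0.0039, -0.0, 0, 0, 0], [1, -0.0041, -0.0043, -0.0, 0, 0, 0], [1, -0.0037, -0.0047, -0.0, 0, 0, 0], [1, -0.0032, -0.005, -0.0, 0, 0, 0], [1, -0.0027, -0.0053, -0.0, 0, 0, 0], [1, -0.0022, -0.0055, -0.0, 0, 0, 0], 
tilt fix wx,wy -0.0021 -0.0067 yaw -77.12540521961495
top [] 0 0
scene [array([1.62377e+02, 6.10000e-02]), array([1.63203e+02, 6.30000e-02])] 104 210
```

Request:
jog_arm --pt "1 -0.0058 -0.0005 0.001 -0.002 -0.006 0" --pt "1 -0.0058 -0.0008 0 0 -0.003 0" --pt "1 -0.0057 -0.0014 0 0 -0.003 0" --pt "1 -0.0056 -0.002 0 0 -0.003 0" --pt "1 -0.0054 -0.0026 0 0 -0.003 0" --pt "1 -0.005 -0.0032 0 0 -0.003 0" --pt "1 -0.0046 -0.0037 0 0 -0.003 0"

```text
clock: 9.68
position: [0.5284, -0.0375, 0.24]
ee_rot: [[0.225, -0.974, -0.002], [-0.974, -0.225, 0.002], [-0.002, 0.001, -1.0]]
ft_force: [-0.2, -8.0, -0.9]
grip_width: -0.0002
```

```bash
python3 -c "
from h import *
status(tag='s11')"
```

```text
now (np.float64(154.51813821770824), np.float64(0.06266301169845104)) [ 0.52843275 -0.03754078  0.23999041] F [-0.2 -8.  -0.9] t 9.68 end 88.51813821770824
[1, -0.0041, -0.0044, 0.002, 0, 0, 0], [1, -0.0041, -0.0043, 0.0, 0, 0, 0], [1, -0.0036, -0.0047, 0.0, 0, 0, 0], [1, -0.0032, -0.005, 0.0, 0, 0, 0], [1, -0.0027, -0.0053, 0.0, 0, 0, 0], [1, -0.0022, -0.0055, -0.0, 0, 0, 0], [1, -0.0016, -0.0057, -0.0, 0, 0, 0], [1, -0.0011, -0.0059, -0.0, 0, 0, 0], [1, -0.0005, -0.0059, -0.0, 0, 0, 0], [1, 0.0001, -0.0059, -0.0, 0, 0, 0], [1, 0.0006, -0.0059, -0.0, 0, 0, 0], [1, 0.0012, -0.0058, -0.0, 0, 0, 0], 
tilt fix wx,wy 0.0011 0.0023 yaw -76.98163371805526
top [] 0 0
scene [array([1.32307e+02, 6.10000e-02]), array([1.32763e+02, 6.20000e-02])] 119 215
```

View pics/s11scene.png

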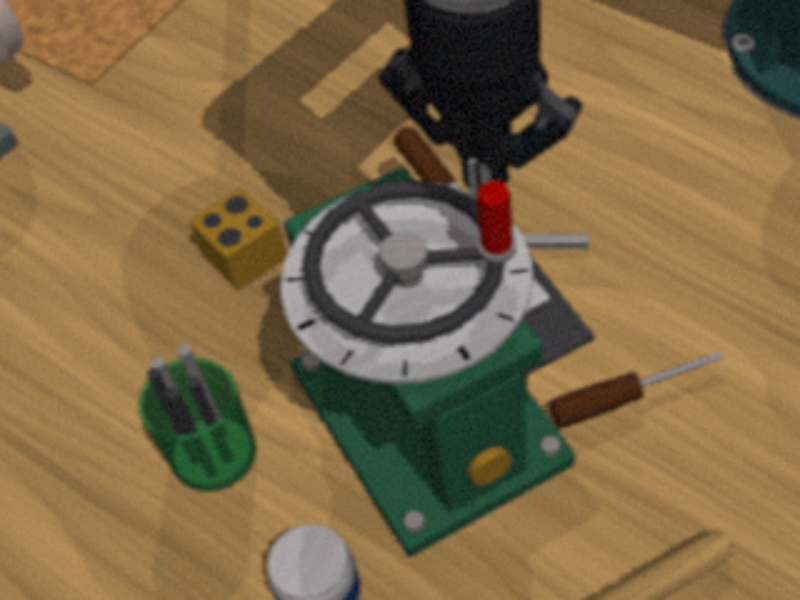

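Request:
jog_arm --pt "1 -0.0046 -0.004 0.002 0.001 0.002 0" --pt "1 -0.0042 -0.0043 0 0 -0.002 0" --pt "1 -0.0038 -0.0047 0 0 -0.002 0" --pt "1 -0.0034 -0.005 0 0.002 -0.002 0" --pt "1 -0.003 -0.0053 0 0.002 -0.002 0" --pt "1 -0.0025 -0.0055 0 0.002 0 0" --pt "1 -0.0019 -0.0057 0 0.002 0 0"

```text
clock: 10.37
position: [0.5468, -0.0081, 0.236]
ee_rot: [[0.226, -0.974, -0.014], [-0.974, -0.226, 0.005], [-0.008, 0.013, -1.0]]
ft_force: [-4.0, -3.5, 2.1]
grip_width: 0.0002
```

```bash
python3 -c "
from h import *
status(tag='s12')"
```

```text
now (np.float64(124.13935620544153), np.float64(0.06810105576514904)) [ 0.54678117 -0.00813446  0.23599074] F [-4.  -3.5  2.1] t 10.37 end 58.13935620544153
[1, 0.0038, -0.0078, -0.0021, 0, 0, 0], [1, -0.0013, -0.0058, -0.0001, 0, 0, 0], [1, -0.0008, -0.0059, -0.0001, 0, 0, 0], [1, -0.0002, -0.0059, -0.0001, 0, 0, 0], [1, 0.0004, -0.0059, -0.0001, 0, 0, 0], [1, 0.0009, -0.0059, -0.0001, 0, 0, 0], [1, 0.0015, -0.0058, -0.0001, 0, 0, 0], [1, 0.0021, -0.0056, -0.0001, 0, 0, 0], [1, 0.0026, -0.0054, -0.0001, 0, 0, 0], [1, 0.0031, -0.0051, -0.0001, 0, 0, 0], [1, 0.0036, -0.0048, -0.0001, 0, 0, 0], [1, 0.004, -0.0044, -0.0001, 0, 0, 0], 
tilt fix wx,wy 0.0128 0.0082 yaw -76.9321246103935
top [] 0 0
scene [array([1.04226e+02, 6.10000e-02]), array([1.05107e+02, 6.10000e-02])] 125 211
```

Handle at 105°, with 118° still to go.

Request:
jog_arm --pt "1 0.002 -0.0065 -0.002 0.008 0.005 0" --pt "1 0.001 -0.006 0 0.007 0.003 0" --pt "1 -0.0003 -0.0059 0 0.003 0 0" --pt "1 0.0002 -0.0059 0 0.003 0 0" --pt "1 0.0008 -0.0059 0 0.003 0 0" --pt "1 0.0013 -0.0059 0 0.003 0 0" --pt "1 0.0018 -0.0058 0 0.003 0 0"

```text
clock: 11.05
position: [0.5762, -0.0031, 0.2355]
ee_rot: [[0.227, -0.974, -0.008], [-0.974, -0.227, 0.008], [-0.01, 0.006, -1.0]]
ft_force: [-7.0, -1.7, 4.1]
grip_width: 0.0003
```

```bash
python3 -c "
from h import *
status(tag='s13')"
```

```text
now (np.float64(98.16357079767246), np.float64(0.062038966451628756)) [ 0.57619049 -0.00308969  0.23546056] F [-7.  -1.7  4.1] t 11.05 end 32.16357079767246
[1, 0.0008, -0.0059, -0.0026, 0, 0, 0], [1, 0.0014, -0.0058, -0.0, 0, 0, 0], [1, 0.0019, -0.0056, -0.0001, 0, 0, 0], [1, 0.0024, -0.0054, -0.0001, 0, 0, 0], [1, 0.0029, -0.0052, -0.0001, 0, 0, 0], [1, 0.0034, -0.0049, -0.0001, 0, 0, 0], [1, 0.0039, -0.0045, -0.0001, 0, 0, 0], [1, 0.0043, -0.0041, -0.0001, 0, 0, 0], [1, 0.0047, -0.0037, -0.0001, 0, 0, 0], [1, 0.005, -0.0032, -0.0001, 0, 0, 0], [1, 0.0053, -0.0027, -0.0001, 0, 0, 0], [1, 0.0055, -0.0022, -0.0001, 0, 0, 0], 
tilt fix wx,wy 0.006 0.0095 yaw -76.86285627418543
top [] 0 0
scene [array([7.493e+01, 6.000e-02]), array([7.5809e+01, 6.0000e-02])] 129 228
```

View pics/s13scene.png

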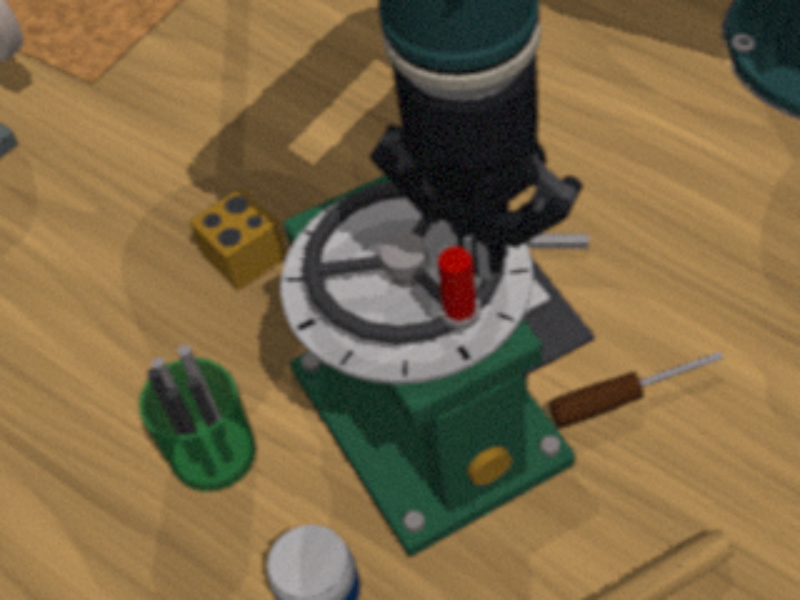

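Request:
jog_arm --pt "1 0.0004 -0.006 -0.002 0.005 0.006 0" --pt "1 0.001 -0.0059 0 0.003 0.004 0" --pt "1 0.0015 -0.0058 0 0.003 0 0" --pt "1 0.002 -0.0056 0 0.003 0 0" --pt "1 0.0025 -0.0054 0 0.003 0.001 0" --pt "1 0.003 -0.0051 0 0.002 0.002 0" --pt "1 0.0035 -0.0048 0 0.002 0.002 0"

```text
clock: 11.73
position: [0.6036, -0.0065, 0.2347]
ee_rot: [[0.227, -0.974, -0.009], [-0.974, -0.227, 0.0], [-0.002, 0.009, -1.0]]
ft_force: [-6.9, 0.0, 5.1]
grip_width: -0.0001
```

```bash
python3 -c "
from h import *
status(tag='s14')"
```

```text
now (np.float64(72.21747926567423), np.float64(0.06091799642461706)) [ 0.60360465 -0.00649251  0.2346546 ] F [-6.9  0.   5.1] t 11.73 end 6.217479265674228
[1, 0.0024, -0.0055, -0.0034, 0, 0, 0], [1, 0.0038, -0.0046, -0.0, 0, 0, 0], [1, 0.0042, -0.0042, -0.0, 0, 0, 0], [1, 0.0046, -0.0038, -0.0, 0, 0, 0], [1, 0.0049, -0.0034, -0.0, 0, 0, 0], [1, 0.0052, -0.0029, -0.0, 0, 0, 0], [1, 0.0055, -0.0024, -0.0, 0, 0, 0], [1, 0.0057, -0.0018, -0.0, 0, 0, 0], [1, 0.0058, -0.0013, -0.0, 0, 0, 0], [1, 0.0059, -0.0007, -0.0, 0, 0, 0], [1, 0.0059, -0.0001, -0.0, 0, 0, 0], [1, 0.0059, 0.0004, -0.0, 0, 0, 0], 
tilt fix wx,wy 0.0088 0.0023 yaw -76.86672279685034
top [] 0 0
scene [array([48.445,  0.061]), array([48.341,  0.059])] 133 220
```

Request:
jog_arm --pt "1 0.0022 -0.0056 -0.002 0.006 0.002 0" --pt "1 0.0033 -0.005 -0.001 0.003 0.002 0" --pt "1 0.0037 -0.0047 0 0.002 0.002 0" --pt "1 0.0041 -0.0044 0 0.002 0.002 0" --pt "1 0.0045 -0.004 0 0.001 0.002 0" --pt "1 0.0049 -0.0035 0 0 0.002 0" --pt "1 0.0052 -0.003 0 0 0.002 0"

```text
clock: 12.42
position: [0.6228, -0.0215, 0.2334]
ee_rot: [[0.227, -0.973, -0.024], [-0.974, -0.228, -0.0], [-0.005, 0.024, -1.0]]
ft_force: [-5.5, 2.5, 4.1]
grip_width: 0.0002
```

```bash
python3 -c "
from h import *
status(tag='s15')"
```

```text
now (np.float64(48.62788804881824), np.float64(0.05725137085646467)) [ 0.6228401  -0.02153669  0.23340998] F [-5.5  2.5  4.1] t 12.42 end -17.372111951181758
[1, 0.0022, -0.007, -0.0048, 0, 0, 0], [1, 0.0053, -0.0027, -0.0001, 0, 0, 0], [1, 0.0055, -0.0022, -0.0001, 0, 0, 0], [1, 0.0057, -0.0017, -0.0001, 0, 0, 0], [1, 0.0058, -0.0011, -0.0001, 0, 0, 0], [1, 0.0059, -0.0005, -0.0, 0, 0, 0], [1, 0.0059, 0.0, -0.0, 0, 0, 0], [1, 0.0059, 0.0006, -0.0, 0, 0, 0], [1, 0.0058, 0.0012, -0.0, 0, 0, 0], [1, 0.0057, 0.0017, 0.0, 0, 0, 0], [1, 0.0055, 0.0023, 0.0, 0, 0, 0], [1, 0.0053, 0.0028, 0.0, 0, 0, 0], 
tilt fix wx,wy 0.0236 0.0054 yaw -76.8526825909316
top [array([23.457,  0.062])] 0 16
scene [array([23.699,  0.061]), array([22.047,  0.059])] 128 225
```

View pics/s15scene.png

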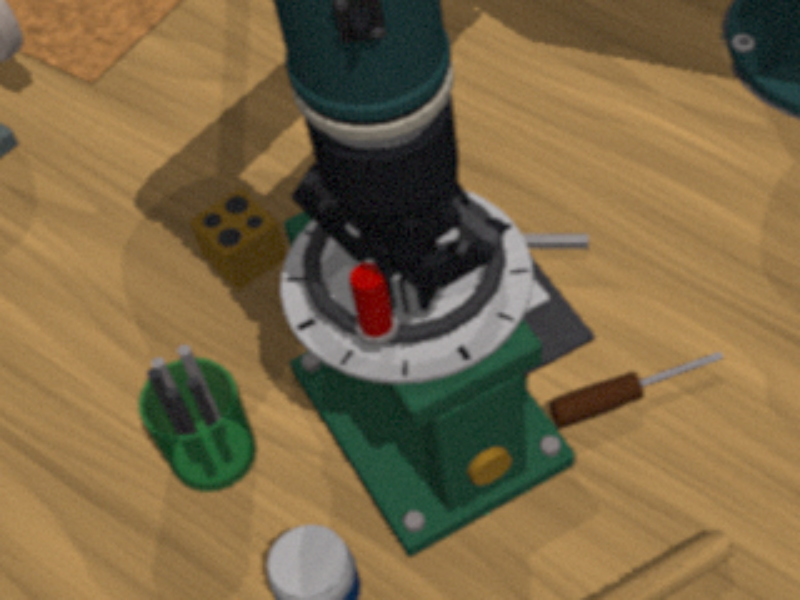

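Request:
jog_arm --pt "1 -0.011 0 0 0.012 0.003 0" --pt "1 -0.001 -0.009 -0.003 0.012 0.003 0" --pt "1 0 -0.009 -0.002 0 0 0" --pt "1 0 0 0 0 0 0"

```text
clock: 12.85
position: [0.6412, -0.0036, 0.2393]
ee_rot: [[0.227, -0.974, 0.01], [-0.974, -0.227, 0.0], [0.002, -0.01, -1.0]]
ft_force: [0.2, 0.7, 0.6]
grip_width: 0.0
```

```bash
python3 -c "
from h import *
status(tag='s16')"
```

```text
now (np.float64(47.30189089565676), np.float64(0.08284066908559089)) [ 0.64117719 -0.00361733  0.23930797] F [0.2 0.7 0.6] t 12.85 end -18.69810910434324
[1, 0.0168, 0.0142, 0.0012, 0, 0, 0], [1, 0.0054, -0.0026, 0.0, 0, 0, 0], [1, 0.0056, -0.0021, 0.0, 0, 0, 0], [1, 0.0057, -0.0015, 0.0, 0, 0, 0], [1, 0.0059, -0.001, 0.0, 0, 0, 0], [1, 0.0059, -0.0004, 0.0, 0, 0, 0], [1, 0.0059, 0.0002, 0.0, 0, 0, 0], [1, 0.0059, 0.0007, 0.0, 0, 0, 0], [1, 0.0058, 0.0013, -0.0, 0, 0, 0], [1, 0.0057, 0.0018, -0.0, 0, 0, 0], [1, 0.0055, 0.0024, -0.0, 0, 0, 0], [1, 0.0052, 0.0029, -0.0, 0, 0, 0], 
tilt fix wx,wy -0.0098 -0.002 yaw -76.8796669806164
top [array([22.751,  0.061]), array([21.926,  0.062])] 105 99
scene [array([22.151,  0.065]), array([21.793,  0.059])] 32 216
```

View pics/s16scene.png

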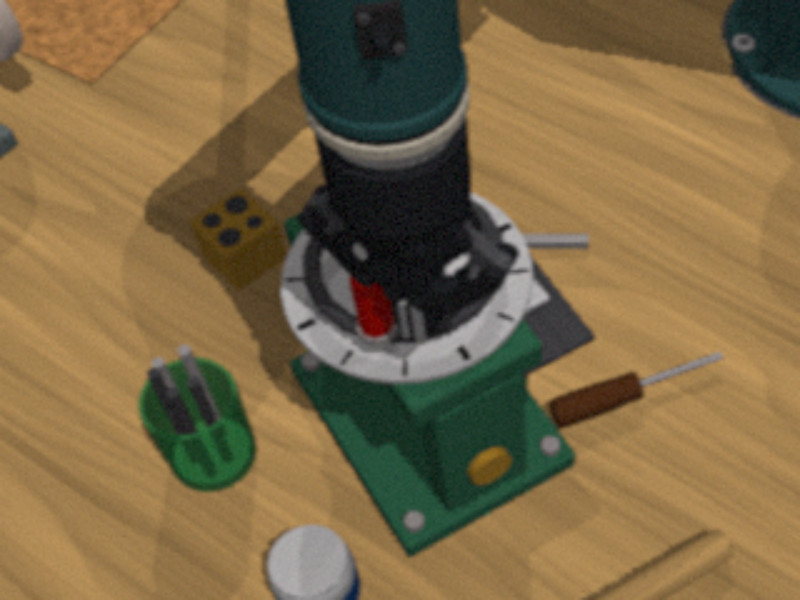

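Request:
jog_arm --pt "1 0.006 0.001 0.001 -0.008 -0.002 0" --pt "1 0.006 0.001 0 0 0 0" --pt "1 0.006 0.0005 0 0 0.002 0" --pt "1 0.006 0 0 0 0.002 0" --pt "1 0.006 0 0 0 0.002 0" --pt "1 0.005 0 0 0 0.002 0"

```text
clock: 13.45
position: [0.6483, -0.0351, 0.2379]
ee_rot: [[0.228, -0.974, 0.006], [-0.974, -0.228, 0.004], [-0.003, -0.006, -1.0]]
ft_force: [-1.6, 5.4, 1.9]
grip_width: -0.0001
```

```bash
python3 -c "
from h import *
status(n=1,tag='s17')"
```

```text
now (np.float64(24.920767494944123), np.float64(0.06979633636818948)) [ 0.64829769 -0.0350903   0.23786625] F [-1.6  5.4  1.9] t 13.45 end 19.420767494944123
[1, 0.0075, 0.0067, -0.0002, 0, 0, 0], 
tilt fix wx,wy -0.0064 0.0031 yaw -76.82089038666584
top [array([4.621, 0.061]), array([4.354, 0.063])] 88 103
scene [array([1.361, 0.069]), array([2.591, 0.06 ])] 16 109
```

Request:
jog_arm --pt "1 0.005 0.001 0 -0.003 0.003 0" --pt "1 0.005 0.001 0 0 0.002 0" --pt "1 0.004 0.001 0 0 0.002 0" --pt "1 0.002 0 0 0 0 0"

```text
clock: 13.88
position: [0.6505, -0.0496, 0.2378]
ee_rot: [[0.227, -0.974, 0.007], [-0.974, -0.227, 0.003], [-0.001, -0.008, -1.0]]
ft_force: [-1.3, 4.3, 2.3]
grip_width: 0.0002
```

```bash
python3 -c "
from h import *
status(n=1,tag='s18')"
```

```text
now (np.float64(12.844331823407469), np.float64(0.06717742360558095)) [ 0.65049649 -0.04956626  0.2377863 ] F [-1.3  4.3  2.3] t 13.88 end 7.344331823407469
[1, 0.0059, 0.0055, -0.0003, 0, 0, 0], 
tilt fix wx,wy -0.0076 0.0013 yaw -76.88200101800935
top [array([-9.131,  0.061]), array([-8.735,  0.063])] 106 103
scene [array([-10.056,   0.06 ])] 6 83
```

Need about 4.2° more (about 4.5 mm).

Request:
jog_arm --pt "1 0.003 0 0 0 0 0" --pt "1 0.0025 0 0 0 0 0"

```text
clock: 14.15
position: [0.6505, -0.054, 0.2377]
ee_rot: [[0.227, -0.974, 0.005], [-0.974, -0.227, 0.004], [-0.003, -0.006, -1.0]]
ft_force: [-1.6, 5.2, 1.0]
grip_width: 0.0002
```

```bash
python3 -c "
from h import *
status(n=1)"
```

```text
now (np.float64(9.099467499783213), np.float64(0.06637120212851541)) [ 0.65053594 -0.05400347  0.23773663] F [-1.6  5.2  1. ] t 14.15 end 3.599467499783213
[1, 0.0056, 0.0051, -0.0003, 0, 0, 0], 
tilt fix wx,wy -0.0057 0.0031 yaw -76.87479692931274
top [array([-12.741,   0.061]), array([-12.775,   0.063])] 116 104
scene [array([-14.028,   0.06 ])] 2 68
```

Within 0.5° in the top view. Now I'll back off along -x, then lift away.

Request:
jog_arm --pt "1 -0.01 0 0 0 0 0" --pt "1 -0.01 0 0 0 0 0" --pt "1 0 0 -0.03 0 0 0" --pt "1 0 0 -0.03 0 0 0" --pt "1 0 0 -0.03 0 0 0" --pt "1 0.02 0.025 -0.01 0 0 0" --pt "1 0.02 0.03 0 0 0 0" --pt "1 0.02 0.03 0 0 0 0" --pt "1 0.02 0.03 0 0 0 0" --pt "1 0.02 0.03 0 0 0 0" --pt "1 0.02 0.03 0 0 0 0" --pt "1 0 0 0 0 0 0"

```text
clock: 15.25
position: [0.4972, -0.1936, 0.341]
ee_rot: [[0.235, -0.972, 0.006], [-0.972, -0.235, -0.014], [0.015, -0.002, -1.0]]
ft_force: [0.0, -0.1, 0.9]
grip_width: 0.0001
```

```bash
python3 - <<'E'
from h import *
status(n=1,tag='s20')
d=optics.read_camera("top");a=cv2.imread("pics/top0.png").astype(int)[:,:,::-1]
cv2.imwrite("pics/top20.png",d["img"][:,:,::-1])
E
```

```text
now (np.float64(-124.21494176549433), np.float64(0.15608167165304573)) [ 0.49723542 -0.19356924  0.34103025] F [ 0.  -0.1  0.9] t 15.25 end -129.71494176549433
[1, -0.0693, -0.0656, 0.1022, 0, 0, 0], 
tilt fix wx,wy -0.0025 -0.0146 yaw -76.4357746840902
top [array([-12.965,   0.062]), array([-13.249,   0.063])] 130 101
scene [array([-13.312,   0.062]), array([-14.619,   0.06 ])] 122 217
```

View pics/top20.png

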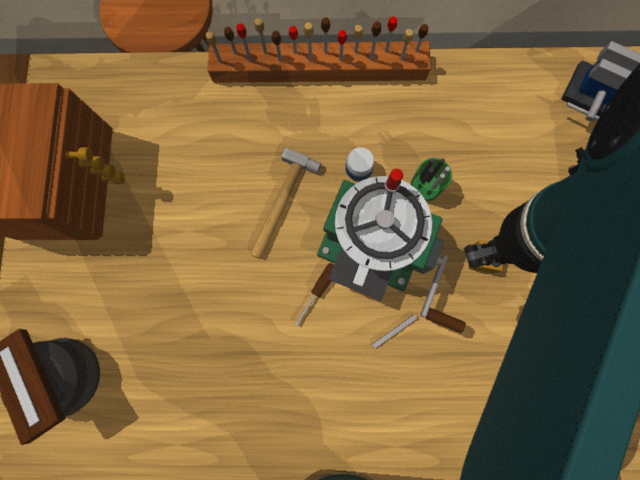

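View pics/s20scene.png

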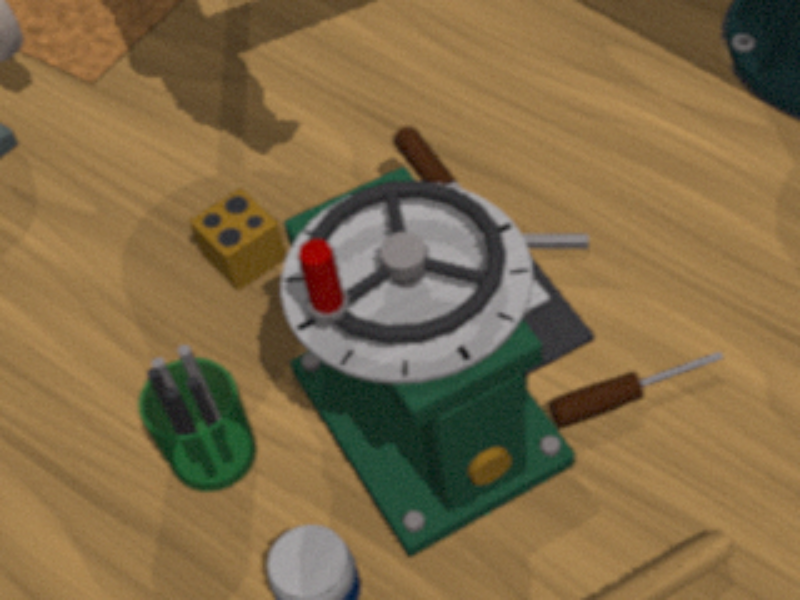

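The handle is back at its start, at (395,180) in the top view and (-13.0°, -13.3°) in the fits. The bystanders show at the same pixels as before, and the arm is clear at 0.34 m.

```bash
python3 -c "
from plant import arm
print(arm.close_job())"
```

```text
the job is handed in; nothing more can be done
None
```

I pushed the hand wheel one full clockwise turn by its red handle, using the outside of the closed fingers, then backed off, lifted clear and handed the job in. The hand-in gave no verdict.

- **Handle position:** its direction from the hub started at -13.2° and -13.0° (two fits to the top view) and ended at -13.0° and -13.2°. In the scene view it went from -13.7° and -15.2° to -13.3° and -14.6°. That is within about 1° either way, well inside the 12° allowed. I followed the handle all the way round, so the turn count is one.
- **Bystanders:** in the last pictures the bystanders in view looked unmoved. The gripper hid most of the doming block in the top view, but the scene view shows it in its place. I compared these by eye and did not measure their positions.
- **Arm:** it ended 0.34 m above the bench, closed and away from everything, with no contact force beyond noise. The clock was about 15.4 s.
- **Slips:** twice, near 189° and 23° round, the finger crept inward along the handle. Each time I backed off and set it behind the handle again. Wrist force readings between moves stayed below about 9 N, and the fingertips stayed at least about 20 mm above the rim.

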